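Set the polariser lever of a strain viewer and try its lamp

TASK

Set the polariser of the round grey strain viewer: push the yellow pin of its ring around the arc until the lever bar lies right across the middle of the red marker dot, and let it rest there; then press the green lamp button fully down and let go. Only push and press with the fingertips: do not take the pin between the fingers or lift anything, do not shift the viewer or its two dots, and leave the other things on the bench as they are.

Things in the scene. Friction and masses are not known exactly. Their poses are not given: they have to be found in the camera images.
- viewer: Strain viewer: loose 3 kg grey drum, 184 mm across, flat top 45 mm above the bench, with a 50 mm wide tongue for the lamp button reaching 135 mm from the drum's centre along its -y. Origin: centre of the underside, on the ring's axis; z up; x is the zero direction of the ring. White scale lines every 10 degrees. It slides if pushed too hard.
- ring (a joint): Angle (rad) of the black polariser ring (116 mm across, 15 mm high, dark glass, on the drum's top) about the viewer's vertical axis: 0 when its lever bar points along the viewer's +x, growing counterclockwise from above (towards +y). Range -0.3 to 1.75; stays where it is left (no spring, no coasting); the pin needs 2 to 3 N.
- bar (a point): Point on the lever bar 75 mm from the ring's axis, 57 mm above the bench. The aluminium bar, 6 mm wide with a thin black centre line, its underside 54 mm and top 60 mm above the bench, runs radially out from the ring above the dots (without touching them) to 104 mm from the axis. The point's x points outwards along the bar, y across it, z up.
- pin (a point): Centre of the top of the yellow upright pin at the bar's outer end: 14 mm diameter, 98 mm from the ring's axis, its top 92 mm above the bench, free all round above the bar's top (60 mm). Push it here sideways along the arc.
- red_dot: Red magnet marker, a loose disc of 16 mm diameter, 5 mm thick, lying on the drum's top about 75 mm from the ring's axis (69 to 81 mm). Origin: centre of its underside, 45 mm above the bench. The bar is to lie across its middle; on some starts it is to the one side of the bar, on others to the other.
- blue_dot: Blue magnet marker of the same size, lying at the other side of the bar. Not the target.
- lamp (a joint): Travel (m) of the green lamp button: 0 when up, 0.006 fully down, sprung; fully down takes 5 N.
- lamp_top (a point): Centre of the green lamp button's top (24 mm across), on the viewer's tongue 108 mm from the ring's axis along the viewer's -y, 67 mm above the bench. It is pressed straight down.
- case: Blue oval case, 37x60x24 mm; bystander. Origin: centre of its underside.
- tape: Roll of black tape lying flat, 62 mm across, 50 mm high; bystander. Origin: centre of its underside.
- stamp: Turned wooden hand stamp, 40x58x63 mm; bystander. Origin: centre of its underside.

How it is judged:
By the outcome, as a careful person would: the job done as asked, in the order asked, and still so for the second after the job is handed in, with the robot touching nothing.
It also fails if it takes over 58 s, if anything falls off the work surface, if the arm or the gripper's body presses on something with over 40 N, if the wrist force passes 120 N, or if a joint passes its speed limit or range.

ROBOT

A 7-joint arm with a two-finger parallel gripper is mounted at the origin on a cart in front of the work surface, level with it; the furniture and walls round the work are solid. World frame = base frame: x ahead of the robot, y to its left, z up, the work surface at z = 0. Lengths are in m, angles in degrees, forces in N, time in s.
With the tool pointing down it reaches from about 0.425 to 0.95 m from the base axis. Payload 4.7 kg.
Tool frame: the origin (TCP) lies midway between the tips of the shut fingers; the grasp point (between the pads) lies 19 mm behind it (bot.grip_depth is the z of the grasp point in the tool frame, in m); z points along the fingers, y is the line along which they close (so a half turn about z gives the same grasp; the last joint's range is limited). The gripper opens to 87 mm and grips with 3 to 60 N. Pads are 19 mm wide; open, the fingers measure 117 mm over their backs; the gripper's body (75 mm by 190 mm) begins 51 mm behind the grasp point.
Start: joints at [-70.984, 26.849, -2.785, 87.806, 1.381, 65.374, -4.715], TCP at [0.238, 0.632, 0.223] pointing down, gripper open.
Joint ranges: [-148.3, 148.3], [-19.14, 114.17], [-79.39, 73.82], [5.75, 140.21], [-59.74, 239.74], [12.07, 113.84], [-152.46, 152.46]. Speed limits (degrees/s): [147.25, 147.25, 180, 180, 180, 180, 180].

INTERFACE

Orientations are given as a 3x3 rotation matrix whose columns are the frame's x, y, z axes.
In Python, from workcell import bot, optics, finish_job gives the robot as it stands.
- The arm moves only by the tool jog_arm, never from a script. Its argument "targets" is one flat list of numbers, 6 for each row, row after row: the shift along the tool's x, y, z in m, then the turn, a rotation vector about the tool's x, y, z in rad. A call has exactly 8 rows; each row shifts and turns the commanded pose from where the row before left it, along the tool's axes as they then stand; what a row does not reach is not made up. A row lasts 1/10 s, in which the tool goes at most 50 mm and 8.59 degrees, less where a joint would pass 70% of its speed; a pose out of reach is approached as far as the arm can. A call with a gripper value outside its range is refused whole. "gripper" is the closure in counts, from 0 (fully open) to 255 (shut), set as the call begins (left out, the last holds). The fingers move at their own pace and stop on an object; "force" is the grip in N (left out, the last holds). Time passes only in rows, so rows that do not move let the fingers close, or fill a call up. It gives the time, the measured TCP pose, the force, the opening and the grip force at its end, in the units of the state.
- bot.get_state(): the state, without advancing time (a new reading comes with each control period).
- optics.camera(name): name is "scene" or "top" or "wrist"; returns the picture (420x560x3 uint8, red, green, blue); there is no depth.
- optics.camera_model(name): a dict with "vfov" (degrees; the focal length in pixels is half the picture's height over the tangent of half this angle, whatever the lens; pixels are square), "cx", "cy" (the principal point, pixels), "world_to_cam" (4x4, takes a point from world to camera coordinates); the wrist camera has in their place "T_tool_cam" (4x4, takes a point from camera to tool coordinates, whose origin is the TCP and whose axes are the flange's). Camera axes: x right, y down, z forward; pixel columns grow to the right and rows downward; lengths in m; the calibration is good to about 2 mm. A picture is of the moment at which its call begins: read the wrist's pose just before it. camera_model takes no time and is no camera call.
- finish_job(): hands the job in; it is judged then, once.
The state is a dict: "time": time; "q": joint angles; "qvel": joint speeds; "tau": joint torques, N m; "position": TCP position; "ee_rot": TCP orientation; "contact_force": force on the tool from outside, world axes, zero at the start; "ft_torque": the same for the moment, N m; "finger_gap": finger opening in m; "finger_force": force on a finger pad.
Only numpy, scipy, OpenCV 4.12 (cv2) and the standard library are available. Lean on these libraries where they do the work, as an engineer would, in place of code of your own. Each camera call takes 0.05 s, during which the arm holds its last target. There are 200 camera calls.

## Working session

There is one attempt and no reset: what is moved stays moved. The work goes in short steps, Python scripts to look and compute and a tool call to move; the robot and the scene stay as the last step left them, time stands still between calls to the robot, and variables do not carry over. Pictures are saved under pics/ and viewed, at most 10 in all, crops included, and the job is handed in when it is done.

Besides the shell and the picture viewer there is one more tool, called after ">>>" as name(argument=value, ...) on one line, values as JSON. jog_arm: Moves the arm, as the interface text tells. Its arguments: {"type":"object","properties":{"targets":{"type":"array"},"gripper":{"type":"number"},"force":{"type":"number"}},"required":["targets"]}

```bash
mkdir -p pics
python3 - <<'E'
from workcell import bot, optics
import cv2, numpy as np
s=bot.get_state(); print(s['time'],s['position'],np.round(s['ee_rot'],3).tolist(),s['finger_gap'])
for n in('scene','top'):
    im=optics.camera(n); cv2.imwrite(f'pics/{n}0.png',im[:,:,::-1]); m=optics.camera_model(n); print(n,m['vfov'],m['cx'],m['cy'],np.round(m['world_to_cam'],4).tolist())
print(optics.camera_model('wrist'))
E
```

```text
0.0 [0.23805955 0.63096601 0.22148162] [[-0.936, 0.353, -0.001], [0.353, 0.936, -0.002], [-0.0, -0.002, -1.0]] 0.08670843190381271
scene 51.48209313156567 277.43404137039687 209.66663794544826 [[-0.4938, -0.8695, -0.0151, 0.3541], [-0.5017, 0.299, -0.8117, 0.3197], [0.7103, -0.3932, -0.5838, 0.5304], [0.0, 0.0, 0.0, 1.0]]
top 43.103508624407596 285.6644874460537 220.8952333753202 [[0.022, -0.9998, -0.0037, 0.0826], [-0.9893, -0.0213, -0.1445, 0.5729], [0.1444, 0.0069, -0.9895, 1.2038], [0.0, 0.0, 0.0, 1.0]]
{'vfov': 62.936736805010916, 'cx': 279.48710124727256, 'cy': 209.3727009091952, 'T_tool_cam': array([[ 3.69571186e-04, -9.57542362e-01, -2.88292365e-01,
         7.90356882e-02],
       [ 9.99999931e-01,  3.40676495e-04,  1.50399353e-04,
         3.20172907e-04],
       [-4.57993195e-05, -2.88292401e-01,  9.57542422e-01,
        -1.62554662e-01],
       [ 0.00000000e+00,  0.00000000e+00,  0.00000000e+00,
         1.00000000e+00]])}
```

View pics/top0.png

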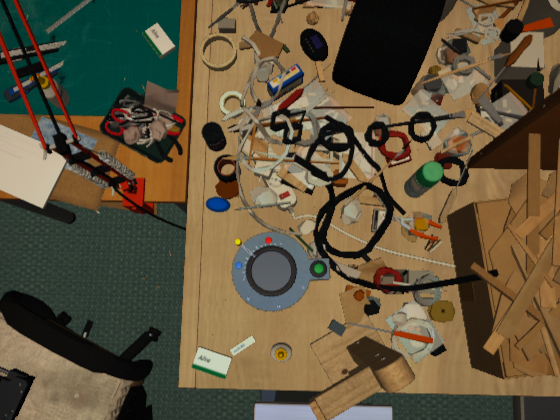

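View pics/scene0.png

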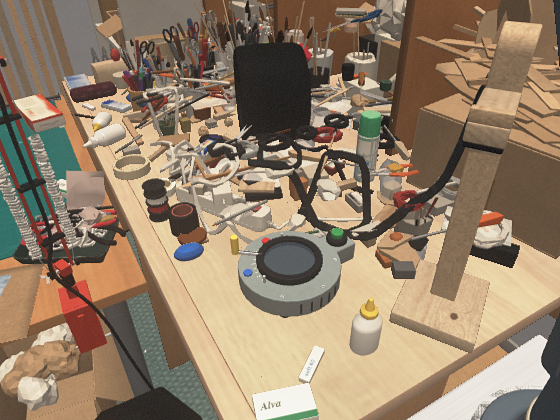

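The top view shows the drum at about (270,271), the lamp at (318,268), the pin at (238,241), red at (268,241), blue at (238,266) and the blue case at (218,204). The scene view shows the same layout. The bar has to turn towards red, which is clockwise in the picture.

```bash
cat > h.py <<'E'
import numpy as np, cv2
from workcell import bot, optics
def cam(n, s=None):
    m=optics.camera_model(n); f=210/np.tan(np.radians(m['vfov']/2))
    if n=='wrist':
        T=np.eye(4);T[:3,:3]=s['ee_rot'];T[:3,3]=s['position'];C=T@m['T_tool_cam']
    else: C=np.linalg.inv(m['world_to_cam'])
    return C,f,m['cx'],m['cy']
def plane(c,px,z):
    C,f,cx,cy=c; d=C[:3,:3]@np.array([(px[0]-cx)/f,(px[1]-cy)/f,1.]); o=C[:3,3]
    return o+d*(z-o[2])/d[2]
def proj(c,P):
    C,f,cx,cy=c; p=np.linalg.inv(C)@np.append(P,1); return np.array([cx+f*p[0]/p[2],cy+f*p[1]/p[2]])
HSV={'red':[(0,150,90),(6,255,255)],'yellow':[(22,130,90),(34,255,255)],'green':[(55,120,40),(85,255,255)],'blue':[(100,150,110),(125,255,255)]}
def blobs(im,col,box=None,amin=8):
    h=cv2.cvtColor(im,cv2.COLOR_RGB2HSV); m=cv2.inRange(h,*[np.array(v) for v in HSV[col]])
    if col=='red': m|=cv2.inRange(h,np.array((174,150,90)),np.array((180,255,255)))
    if box: k=np.zeros_like(m);k[box[1]:box[3],box[0]:box[2]]=1;m*=k
    n,l,st,c=cv2.connectedComponentsWithStats(m)
    return [(int(st[i,4]),*np.round(c[i],1),*st[i,:4]) for i in range(1,n) if st[i,4]>=amin]
E
python3 - <<'E'
from h import *
for n,box in(('top',(205,185,345,320)),('scene',(160,215,370,330))):
    im=cv2.imread(f'pics/{n}0.png')[:,:,::-1].copy(); c=cam(n); print(n)
    for col,z in(('red',.05),('blue',.05),('yellow',.076),('green',.067)):
        for b in blobs(im,col,box): print(col,[float(v) for v in b],np.round(plane(c,b[1:3],z),4))
im=cv2.imread('pics/top0.png');cv2.imwrite('pics/top0c.png',cv2.resize(im[190:320,195:345],None,fx=4,fy=4,interpolation=cv2.INTER_CUBIC))
E
```

```text
top
red [40.0, 284.6, 194.6, 280.0, 191.0, 10.0, 8.0] [0.632  0.0988 0.05  ]
red [34.0, 267.9, 239.8, 265.0, 237.0, 7.0, 7.0] [0.5247 0.1351 0.05  ]
blue [168.0, 216.9, 203.5, 208.0, 198.0, 19.0, 12.0] [0.6074 0.2567 0.05  ]
blue [35.0, 238.0, 264.8, 235.0, 262.0, 7.0, 7.0] [0.4654 0.2023 0.05  ]
yellow [32.0, 237.5, 241.5, 235.0, 239.0, 6.0, 6.0] [0.5165 0.2028 0.076 ]
green [88.0, 318.4, 268.2, 314.0, 263.0, 10.0, 11.0] [0.4607 0.0183 0.067 ]
scene
red [28.0, 265.2, 239.8, 262.0, 238.0, 8.0, 5.0] [0.524  0.1353 0.05  ]
blue [140.0, 187.1, 248.1, 174.0, 244.0, 26.0, 12.0] [0.5764 0.2709 0.05  ]
blue [29.0, 247.4, 271.6, 244.0, 270.0, 8.0, 4.0] [0.4641 0.2024 0.05  ]
yellow [24.0, 233.5, 236.6, 230.0, 235.0, 7.0, 4.0] [0.5332 0.1946 0.076 ]
yellow [42.0, 364.9, 311.5, 361.0, 307.0, 9.0, 9.0] [0.2755 0.1012 0.076 ]
green [52.0, 336.8, 231.2, 331.0, 228.0, 12.0, 7.0] [0.4597 0.0179 0.067 ]
```

View pics/top0c.png

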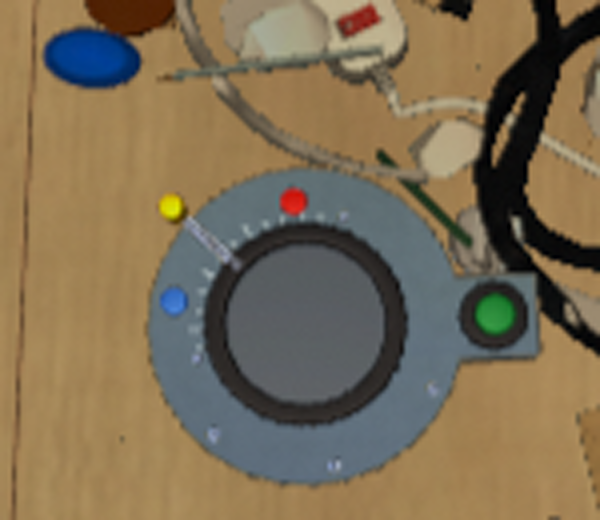

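The crop confirms the layout: bar from the ring at (237,265) to the pin at (171,207), red at (293,201), blue at (173,301) and lamp at (495,314), all crop px at 4x. Next I compute the viewer frame and the hover move.

```bash
cat >> h.py <<'E'
from scipy.optimize import least_squares
def viewer(lamp,cen,pin):
    # c near cen, |lamp-c|=.108, |pin-c|=.098
    r=least_squares(lambda c:[*(.5*(c-cen[:2])),np.linalg.norm(lamp[:2]-c)-.108,np.linalg.norm(pin[:2]-c)-.098],cen[:2]); c=r.x
    yv=c-lamp[:2]; a=np.arctan2(-yv[0],yv[1])
    return c,a,r.fun
def ang(p,c,a): d=p[:2]-c; return np.degrees(np.arctan2(d[1],d[0])-a), np.hypot(*d)
def delta(s,pos,xdir_deg):
    R=s['ee_rot']; d=R.T@(np.array(pos)-s['position']); t=np.radians(xdir_deg)
    x=np.array([np.cos(t),np.sin(t),0]);z=np.array([0,0,-1.]);Rt=np.c_[x,np.cross(z,x),z]
    return d, cv2.Rodrigues(R.T@Rt)[0].ravel()
E
python3 - <<'E'
from h import *
c=cam('top');s=bot.get_state()
cen=plane(c,(271.5,270.9),.06);lamp=plane(c,(318.4,268.2),.067);pin=plane(c,(237.5,241.5),.088);pin2=plane(cam('scene'),(233.5,236.6),.092)
print(cen,lamp,pin,pin2)
cc,a,f=viewer(lamp,cen,pin);print(cc,np.degrees(a),f)
for p in (pin,plane(c,(267.9,239.8),.05),plane(c,(238,264.8),.05)): print(ang(p,cc,a))
th,_=ang(pin,cc,a);th=th+np.degrees(a);t=np.radians(th)
u=np.array([np.cos(t),np.sin(t)]);tn=np.array([-u[1],u[0]])
P=np.append(cc+.098*u+.034*tn,.18);print('start',P,th,delta(s,P,th+180))
E
```

```text
[0.45259441 0.12458482 0.06      ] [0.46065451 0.01832678 0.067     ] [0.51522172 0.20164947 0.088     ] [0.5147193  0.20185621 0.092     ]
[0.45289356 0.12584134] 4.128745574435165 [ 0.00014957  0.00062826 -0.00020569  0.00014108]
(np.float64(46.444788357374996), np.float64(0.09814108108776984))
(np.float64(3.213577738917247), np.float64(0.07237365930603815))
(np.float64(76.58228939831871), np.float64(0.07747215764699207))
start [0.48886915 0.22313346 0.18      ] 50.57353393181016 (array([-0.37864939, -0.29305822,  0.0421383 ]), array([-1.51136032e-03, -1.02883151e-03, -1.24346997e+00]))
```

>>> jog_arm(targets=[-0.036,-0.028,0,0,0,0,-0.036,-0.028,0,0,0,0,-0.036,-0.028,0,0,0,0,-0.036,-0.028,0,0,0,0,-0.036,-0.028,0,0,0,0,-0.036,-0.028,0,0,0,0,-0.036,-0.028,0,0,0,0,-0.036,-0.028,0,0,0,0], gripper=255, force=10)

```text
time: 0.9
position: [0.4291, 0.3184, 0.2223]
ee_rot: [[-0.936, 0.353, -0.0], [0.353, 0.936, -0.0], [0.0, -0.0, -1.0]]
contact_force: [0.4, -0.5, 0.8]
finger_gap: 0.0309
finger_force: 0.0
```

>>> jog_arm(targets=[-0.045,-0.035,0,0,0,0,-0.045,-0.034,0,0,0,0,0,0,0,0,0,-0.14,0,0,0,0,0,-0.14,0,0,0,0,0,-0.14,0,0,0,0,0,-0.14,0,0,0,0,0,-0.14,0,0,0,0,0,-0.14])

```text
time: 1.7
position: [0.4811, 0.2352, 0.2221]
ee_rot: [[-0.885, -0.466, -0.001], [-0.466, 0.885, -0.0], [0.001, 0.0, -1.0]]
contact_force: [-0.3, 0.1, 0.1]
finger_gap: 0.0008
finger_force: 0.0
```

>>> jog_arm(targets=[0,0,0,0,0,-0.14,0,0,0,0,0,-0.14,0,0,0,0,0,-0.12,0,0,0.01,0,0,0,0,0,0.01,0,0,0,0,0,0.01,0,0,0,0,0,0.01,0,0,0,0,0,0,0,0,0])

```text
time: 2.5
position: [0.4802, 0.2348, 0.1804]
ee_rot: [[-0.638, -0.77, -0.003], [-0.77, 0.638, -0.002], [0.004, 0.001, -1.0]]
contact_force: [-0.9, -0.0, -0.6]
finger_gap: 0.0001
finger_force: 0.0
```

Run:
```python
from h import *
s=bot.get_state(); im=optics.camera('wrist'); cv2.imwrite('pics/w1.png',im[:,:,::-1]); c=cam('wrist',s)
print(s['time'],s['position'],np.round(s['ee_rot'],3).tolist(),s['finger_gap'],s['contact_force'])
for col,z in(('red',.05),('blue',.05),('yellow',.092),('green',.067)):
    for b in blobs(im,col,amin=60): print(col,[float(v) for v in b],np.round(plane(c,b[1:3],z),4))
print(delta(s,[0.48886915,0.22313346,.070],230.57))
```

```text
2.5 [0.48022641 0.23480639 0.18043107] [[-0.638, -0.77, -0.003], [-0.77, 0.638, -0.002], [0.004, 0.001, -1.0]] 0.00012457426389208707 [-0.94905304 -0.02276408 -0.59872925]
red [238.0, 165.6, 144.1, 157.0, 136.0, 18.0, 17.0] [0.5231 0.1361 0.05  ]
red [122.0, 48.0, 189.5, 41.0, 182.0, 16.0, 16.0] [0.6304 0.0983 0.05  ]
yellow [260.0, 218.5, 209.8, 210.0, 201.0, 18.0, 18.0] [0.514  0.2025 0.092 ]
(array([ 0.00306946, -0.01426361,  0.11042239]), array([ 0.00146149, -0.0036488 , -0.00384364]))
```

View pics/w1.png

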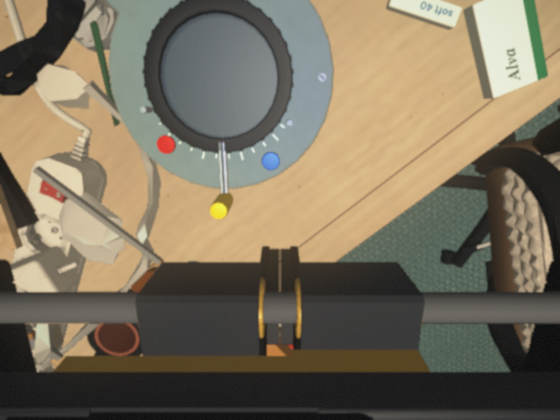

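The wrist view shows the pin at (218,210), red at (166,144) and blue at (270,160). The shut fingers, at (262-300, 250), are on the counterclockwise side. These positions match the other cameras, so I descend beside the pin.

>>> jog_arm(targets=[0,0,0.016,0,0,0,0,0,0.016,0,0,0,0,0,0.016,0,0,0,0.001,-0.002,0.016,0,0,0,0.001,-0.003,0.016,0,0,0,0.001,-0.003,0.015,0,0,0,0,-0.003,0.015,0,0,0,0,-0.003,0,0,0,0])

```text
time: 3.35
position: [0.4894, 0.2236, 0.0712]
ee_rot: [[-0.638, -0.77, -0.003], [-0.77, 0.638, -0.001], [0.003, 0.001, -1.0]]
contact_force: [-0.4, -0.5, -1.1]
finger_gap: 0.0005
finger_force: 0.0
```

>>> jog_arm(targets=[0,-0.003,0,0,0,0,0,-0.003,0,0,0,0,0,-0.002,0,0,0,0,0,-0.002,0,0,0,0,0,-0.002,0,0,0,0,0,-0.002,0,0,0,0,0,-0.002,0,0,0,0,0,0,0,0,0,0])

```text
time: 4.15
position: [0.5027, 0.2138, 0.0725]
ee_rot: [[-0.638, -0.77, -0.0], [-0.77, 0.638, 0.0], [-0.0, 0.0, -1.0]]
contact_force: [-0.2, -0.2, -0.3]
finger_gap: 0.0004
finger_force: 0.0
```

```bash
cat > look.py <<'E'
from h import *
import sys
s=bot.get_state(); im=optics.camera('wrist'); cv2.imwrite(f'pics/{sys.argv[1]}.png',im[:,:,::-1]); c=cam('wrist',s)
it=optics.camera('top'); ct=cam('top')
C=np.array([.4529,.1258])
print(s['time'],s['position'],s['contact_force'],'tool x',np.degrees(np.arctan2(s['ee_rot'][1,0],s['ee_rot'][0,0])),'tcp',ang(s['position'],C,0))
for n,i,k,am in(('wrist',im,c,60),('top',it,ct,6)):
  for col,z in(('red',.05),('yellow',.092 if n=='wrist' else .088)):
    for b in blobs(i,col,None if n=='wrist' else (205,200,345,320),amin=am):
        p=plane(k,b[1:3],z)
        if np.hypot(*(p[:2]-C))<.11: print(n,col,[float(v) for v in b],np.round(p,4),ang(p,C,0))
E
python3 look.py w2
```

```text
4.15 [0.50274978 0.21381937 0.07252772] [-0.16735501 -0.18107338 -0.31109883] tool x -129.64321592241305 tcp (np.float64(60.47494726163058), np.float64(0.10115537953630803))
wrist red [594.0, 159.5, 167.1, 146.0, 154.0, 28.0, 27.0] [0.523  0.1359 0.05  ] (np.float64(8.211471969552708), np.float64(0.07078439977019296))
wrist yellow [251.0, 249.7, 253.4, 238.0, 244.0, 24.0, 18.0] [0.5036 0.1937 0.092 ] (np.float64(53.21642827080346), np.float64(0.08473491902424589))
top red [34.0, 267.9, 239.8, 265.0, 237.0, 7.0, 7.0] [0.5247 0.1351 0.05  ] (np.float64(7.375435168217855), np.float64(0.07237256294028023))
```

>>> jog_arm(targets=[-0.0005,-0.0035,0,0,0,0.035,-0.0005,-0.0035,0,0,0,0.035,-0.0005,-0.0035,0,0,0,0.035,-0.0005,-0.0035,0,0,0,0.035,-0.0005,-0.0035,0,0,0,0.035,-0.0005,-0.0035,0,0,0,0.035,-0.0005,-0.0035,0,0,0,0.035,-0.0005,-0.0035,0,0,0,0.035])

```text
time: 5.05
position: [0.525, 0.1963, 0.0725]
ee_rot: [[-0.827, -0.562, 0.0], [-0.562, 0.827, 0.0], [-0.0, 0.0, -1.0]]
contact_force: [-0.2, 1.5, -0.8]
finger_gap: 0.0004
finger_force: 1.1
```

```bash
python3 look.py w3
```

```text
5.05 [0.5250017  0.19633456 0.07250173] [-0.20495559  1.50285222 -0.80067823] tool x -145.83341726697185 tcp (np.float64(44.37052024668608), np.float64(0.10086515630997034))
wrist red [560.0, 191.0, 187.8, 178.0, 175.0, 27.0, 27.0] [0.523  0.1359 0.05  ] (np.float64(8.204864230963992), np.float64(0.07084817543006279))
wrist yellow [228.0, 250.7, 253.7, 238.0, 244.0, 24.0, 18.0] [0.52   0.1773 0.092 ] (np.float64(37.4756709174559), np.float64(0.08459505297606447))
top red [34.0, 267.9, 239.8, 265.0, 237.0, 7.0, 7.0] [0.5247 0.1351 0.05  ] (np.float64(7.375435168217855), np.float64(0.07237256294028023))
```

View pics/w3.png

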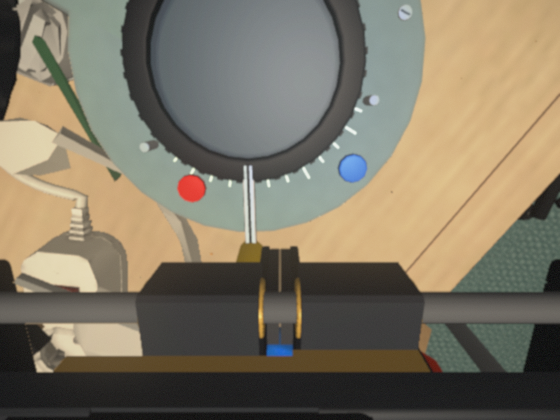

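The wrist view shows the finger behind the pin, the bar as a light strip from (248,165) to (252,243), and red at (191,188). I'll measure the distance from the bar's line to the dot in this same view.

```bash
cat > bar.py <<'E'
from h import *
C=np.array([.4529,.1258])
def bar(im,c,guess,red=None):
    # bar pixels: bright, unsaturated, on z=.06, r in .070...090, within 8 deg of guess
    h=cv2.cvtColor(im,cv2.COLOR_RGB2HSV); v,u=np.nonzero((h[:,:,1]<60)&(h[:,:,2]>125))
    P=np.array([plane(c,p,.06)[:2] for p in zip(u,v)]); d=P-C; r=np.hypot(*d.T); a=np.degrees(np.arctan2(d[:,1],d[:,0]))
    k=(r>.070)&(r<.088)&(abs(a-guess)<8); Q=P[k]
    vx,vy,x0,y0=cv2.fitLine(Q.astype(np.float32),cv2.DIST_HUBER,0,.001,.001).ravel()
    n=np.array([-vy,vx]); print('bar n',k.sum(),'dir',np.degrees(np.arctan2(vy,vx))%180,'mean angle',ang(Q.mean(0),C,0),'width',np.ptp((Q-[x0,y0])@n))
    if red is not None:
        u_=np.array([vx,vy]); u_*=np.sign(u_@(Q.mean(0)-C)); n=np.array([-u_[1],u_[0]])
        dd=(red[:2]-[x0,y0])@n; print('dot ccw of bar mm',1000*dd,'about deg',np.degrees(dd/.072), 'axis offset mm',1000*(C-[x0,y0])@n)
        print('angle diff about C', ang(red,C,0)[0]-ang(Q.mean(0),C,0)[0])
    return Q
E
python3 - <<'E'
from bar import *
s=bot.get_state(); im=cv2.imread('pics/w3.png')[:,:,::-1].copy(); c=cam('wrist',s)
red=plane(c,(191.0,187.8),.05); print(red); bar(im,c,36,red)
# ring glass centre check in this wrist view
for p in ((120,50),(368,50)): print(plane(c,p,.06))
E
```

```text
[0.52352627 0.13529869 0.05      ]
bar n 1126 dir 126.5081 mean angle (np.float64(36.03726981265086), np.float64(0.07803876319305682)) width 0.018547187118426033
dot ccw of bar mm -15.617555246925953 about deg -12.42805558279516 axis offset mm -78.03614537931526
angle diff about C -28.37738915521898
[0.48142269 0.07561087 0.06      ]
[0.41618338 0.17147291 0.06      ]
```

```bash
sed -i 's/(h\[:,:,2\]>125)/(h[:,:,2]>TH)/; s/^C=/TH=180\nC=/' bar.py
python3 - <<'E'
import bar as B
from h import *
s=bot.get_state(); im=cv2.imread('pics/w3.png')[:,:,::-1].copy(); c=cam('wrist',s)
red=plane(c,(191.0,187.8),.05)
print(im[205,240:262].tolist(), im[205,225].tolist())
for B.TH in (160,185): B.bar(im,c,35,red)
E
```

```text
[[153, 168, 156], [151, 165, 153], [146, 159, 148], [161, 166, 153], [200, 197, 185], [217, 219, 208], [216, 220, 210], [185, 190, 180], [126, 128, 121], [108, 109, 105], [159, 165, 162], [207, 215, 213], [219, 223, 222], [215, 215, 208], [192, 184, 173], [155, 155, 143], [145, 157, 146], [149, 165, 154], [149, 165, 154], [151, 166, 155], [150, 165, 155], [151, 166, 156]] [149, 164, 150]
bar n 1015 dir 123.75835 mean angle (np.float64(34.96006067389897), np.float64(0.07800887438976832)) width 0.018228918613383775
dot ccw of bar mm 13.995488565781255 about deg 11.13725593115094 axis offset mm 77.99171016992199
angle diff about C -27.300180016467092
bar n 227 dir 36.19233 mean angle (np.float64(34.91404060319748), np.float64(0.07862708692477131)) width 0.005877322333885899
dot ccw of bar mm -33.02525280938806 about deg -26.280661157368066 axis offset mm 1.0135761989575656
angle diff about C -27.254159945765597
```

>>> jog_arm(targets=[-0.0007,-0.0044,0,0,0,0.044,-0.0007,-0.0044,0,0,0,0.044,-0.0007,-0.0044,0,0,0,0.044,-0.0007,-0.0044,0,0,0,0.044,-0.0007,-0.0044,0,0,0,0.044,-0.0007,-0.0044,0,0,0,0.044,-0.0007,-0.0044,0,0,0,0.044,-0.0007,-0.0044,0,0,0,0.044])

```text
time: 5.95
position: [0.5447, 0.1668, 0.0725]
ee_rot: [[-0.97, -0.241, -0.0], [-0.241, 0.97, -0.0], [0.0, 0.0, -1.0]]
contact_force: [-3.0, 2.0, -0.0]
finger_gap: 0.0003
finger_force: 1.1
```

```bash
cat > meas.py <<'E'
import bar as B, sys
from h import *
s=bot.get_state(); im=optics.camera('wrist'); cv2.imwrite(f'pics/{sys.argv[1]}.png',im[:,:,::-1]); c=cam('wrist',s); B.TH=185
print(s['time'],s['position'],s['contact_force'],'tool x',np.degrees(np.arctan2(s['ee_rot'][1,0],s['ee_rot'][0,0])),'tcp',ang(s['position'],B.C,0))
bs=[b for b in blobs(im,'red',amin=30) if np.hypot(*(plane(c,b[1:3],.05)[:2]-B.C))<.09]
print([[float(v) for v in b] for b in bs])
h=cv2.cvtColor(im,cv2.COLOR_RGB2HSV); red=sum(np.array(b[1:3])*b[0] for b in bs)/sum(b[0] for b in bs)
r=plane(c,red,.05); print('red',r); B.bar(im,c,float(sys.argv[2]),r)
E
python3 meas.py w4 15
```

```text
5.95 [0.54470841 0.16684053 0.07251065] [-2.99250164e+00  2.02367947e+00 -1.98921400e-03] tool x -166.03947604715083 tcp (np.float64(24.08577051935711), np.float64(0.10056395212913813))
[[450.0, 233.1, 200.4, 222.0, 188.0, 21.0, 26.0]]
red [0.52335867 0.13498973 0.05      ]
bar n 218 dir 8.686078 mean angle (np.float64(15.188362043408597), np.float64(0.07870794647776891)) width 0.007036689589533917
dot ccw of bar mm -10.925749316508853 about deg -8.694435053526405 axis offset mm -9.3693690713834
angle diff about C -7.757375751970054
```

>>> jog_arm(targets=[-0.0004,-0.0024,0,0,0,0.024,-0.0004,-0.0024,0,0,0,0.024,-0.0004,-0.0024,0,0,0,0.024,-0.0004,-0.0024,0,0,0,0.024,0,0,0,0,0,0,0,0,0,0,0,0,0,0,0,0,0,0,0,0,0,0,0,0])

```text
time: 6.8
position: [0.5489, 0.1578, 0.0727]
ee_rot: [[-0.989, -0.15, 0.001], [-0.15, 0.989, -0.0], [-0.001, -0.0, -1.0]]
contact_force: [0.1, 0.0, 0.6]
finger_gap: 0.0006
finger_force: 0.0
```

```bash
python3 meas.py w5 10; python3 -c "
import cv2; i=cv2.imread('pics/w5.png'); cv2.imwrite('pics/w5c.png',cv2.resize(i[140:270,190:340],None,fx=5,fy=4.6,interpolation=cv2.INTER_CUBIC)[:598])"
```

```text
6.8 [0.54892249 0.15776633 0.07271026] [0.05023279 0.00223701 0.57260575] tool x -171.35177286936192 tcp (np.float64(18.412840673574998), np.float64(0.101203584275408))
[[138.0, 239.1, 199.5, 235.0, 189.0, 8.0, 22.0], [72.0, 257.7, 199.7, 256.0, 191.0, 5.0, 18.0]]
red [0.52325699 0.13482514 0.05      ]
bar n 221 dir 4.7931666 mean angle (np.float64(9.520287207376434), np.float64(0.07819757758124855)) width 0.006102843017876071
dot ccw of bar mm -3.91870834794595 about deg -3.1184090205553647 axis offset mm -7.033325802381934
angle diff about C -2.21051164701748
```

View pics/w5c.png

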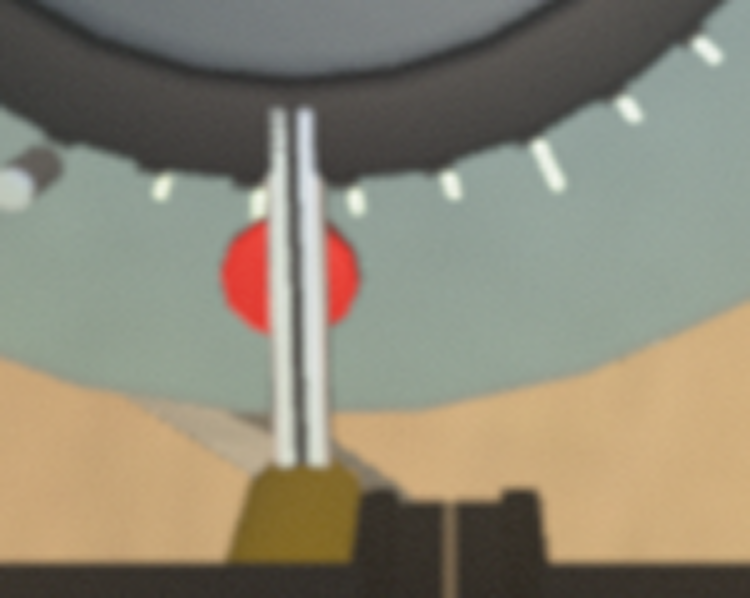

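In the crop, red spans x 222-360 (centre 291) and the bar's centre line is at 297. Correcting for the height difference, the bar is about 1.6 mm short of the dot's middle. I'll edge forward, then measure with a proper circle and mid-edge fit.

>>> jog_arm(targets=[-0.0001,-0.0009,0,0,0,0.009,-0.0001,-0.0009,0,0,0,0.009,0,0,0,0,0,0,0,0,0,0,0,0,0,0,0,0,0,0,0,0,0,0,0,0,0,0,0,0,0,0,0,0,0,0,0,0])

```text
time: 7.65
position: [0.5491, 0.1565, 0.0727]
ee_rot: [[-0.991, -0.133, 0.001], [-0.133, 0.991, 0.0], [-0.001, 0.0, -1.0]]
contact_force: [1.0, 2.8, -0.4]
finger_gap: 0.0003
finger_force: 1.1
```

```bash
cat > fine.py <<'E'
import sys
from h import *
C=np.array([.4529,.1258])
def fine(im,c,tag):
    K=4; big=cv2.resize(im,None,fx=K,fy=K,interpolation=cv2.INTER_CUBIC); w=lambda u,v,z: plane(c,((u+.5)/K-.5,(v+.5)/K-.5),z)[:2]
    h=cv2.cvtColor(big,cv2.COLOR_RGB2HSV).astype(int); red=((h[:,:,0]<9)|(h[:,:,0]>171))&(h[:,:,1]>120)
    a,b=proj(c,[.5235,.1355,.05])*K; v0,u0=int(b),int(a); R=int(K*12e-3*c[1]/np.linalg.norm(c[0][:3,3]-[.5235,.1355,.05]))
    vv,uu=np.nonzero(red[v0-R:v0+R,u0-R:u0+R]); vv+=v0-R; uu+=u0-R
    hull=cv2.convexHull(np.c_[uu,vv].astype(np.int32))[:,0]; P=np.array([w(u,v,.05) for u,v in hull])
    (x,y),r=cv2.minEnclosingCircle((P*1000).astype(np.float32)); D=np.array([x,y])/1000
    d=D-C; rd=np.hypot(*d); th=np.arctan2(d[1],d[0]); ms=[]
    for q in np.arange(.084,.0915,.0005) if tag!='gap' else []: pass
    # bar edges: unsaturated bright pixels, sample tangentially at several radii on z=.06
    g=cv2.cvtColor(big,cv2.COLOR_RGB2HSV)
    for q in np.arange(.067,.090,.001):
        t=np.arange(-.010,.012,.0001); pts=[proj(c,[*(C+q*np.array([np.cos(th),np.sin(th)])+k*np.array([-np.sin(th),np.cos(th)])),.06]) for k in t]
        p=np.array(pts,np.float32); col=cv2.remap(im,p[None,:,0],p[None,:,1],cv2.INTER_CUBIC)[0].astype(int)
        ok=np.nonzero((col.min(1)>175))[0]
        if len(ok)>5: ms.append((q,(t[ok[0]]+t[ok[-1]])/2*1e3,(t[ok[-1]]-t[ok[0]])*1e3))
    ms=np.array(ms); k=(ms[:,2]>4)&(ms[:,2]<7); f=np.polyfit(ms[k,0],ms[k,1],1)
    print(tag,'dot',D,'r mm',r,'ang',np.degrees(th),rd,'| slices',k.sum(),'bar ccw of dot mm: median',np.median(ms[k,1]),'fit at dot',np.polyval(f,rd),'slope deg',np.degrees(f[0]/1000),'w',np.median(ms[k,2]))
if __name__=='__main__':
    s=bot.get_state(); print(s['time'],s['position'],s['contact_force'])
    im=optics.camera('wrist'); cv2.imwrite(f'pics/{sys.argv[1]}.png',im[:,:,::-1]); fine(im,cam('wrist',s),'wrist')
E
python3 fine.py w6
```

```text
7.65 [0.54911494 0.15650048 0.07265201] [ 0.9559176   2.79701141 -0.36835046]
wrist dot [0.5232146  0.13599988] r mm 7.743699550628662 ang 8.253787763136929 0.07105054840046797 | slices 23 bar ccw of dot mm: median 0.8499999999999341 fit at dot 0.8985284360833296 slope deg -0.4359461484691017 w 4.99999999999997
```

>>> jog_arm(targets=[-0.0001,-0.0006,0,0,0,0.006,-0.0001,-0.0006,0,0,0,0.006,0,0,0,0,0,0,0,0,0,0,0,0,0,0,0,0,0,0,0,0,0,0,0,0,0,0,0,0,0,0,0,0,0,0,0,0])

```text
time: 8.5
position: [0.5491, 0.1551, 0.0725]
ee_rot: [[-0.993, -0.121, -0.0], [-0.121, 0.993, -0.0], [0.0, -0.0, -1.0]]
contact_force: [0.7, 0.7, 0.1]
finger_gap: 0.0005
finger_force: 0.7
```

```bash
python3 fine.py w7;python3 fine.py w7b
```

```text
8.5 [0.54905341 0.15508778 0.07249104] [0.73854289 0.73063575 0.11775686]
wrist dot [0.52315076 0.13604897] r mm 7.720534324645996 ang 8.300390008091068 0.07099443730956237 | slices 23 bar ccw of dot mm: median -0.3500000000000586 fit at dot -0.17704693858789589 slope deg -1.3078384454073044 w 4.99999999999997
8.55 [0.54903854 0.15506119 0.07246154] [0.19825399 1.38488458 0.98855607]
wrist dot [0.52312689 0.13602272] r mm 7.719339370727539 ang 8.282204269209151 0.07096703730384489 | slices 23 bar ccw of dot mm: median -0.3000000000000589 fit at dot -0.1745060263463747 slope deg -1.2880227113859812 w 4.99999999999997
```

>>> jog_arm(targets=[0,0.005,0,0,0,0,0,0.01,0,0,0,0,0,0.01,0,0,0,0,0,0,-0.02,0,0,0,0,0,-0.03,0,0,0,0,0,-0.03,0,0,0,0,0,-0.02,0,0,0,0,0,0,0,0,0])

```text
time: 9.4
position: [0.5477, 0.1816, 0.1755]
ee_rot: [[-0.993, -0.122, 0.005], [-0.122, 0.993, 0.003], [-0.006, 0.002, -1.0]]
contact_force: [1.2, -0.0, 0.7]
finger_gap: 0.0006
finger_force: 0.0
```

>>> jog_arm(targets=[0.01,-0.02,0,0,0,0,0.01,-0.03,0,0,0,0,0.01,-0.03,0,0,0,0,0.01,-0.02,0,0,0,0,0,0,0,0,0,0,0,0,0,0,0,0,0,0,0,0,0,0,0,0,0,0,0,0])

```text
time: 10.2
position: [0.5186, 0.0774, 0.1722]
ee_rot: [[-0.992, -0.123, -0.0], [-0.123, 0.992, 0.0], [0.0, 0.0, -1.0]]
contact_force: [1.2, -0.2, 0.6]
finger_gap: 0.0009
finger_force: 0.0
```

```bash
python3 fine.py w8
python3 - <<'E'
from h import *
im=cv2.imread('pics/w8.png')[:,:,::-1].copy(); s=bot.get_state(); c=cam('wrist',s)
for b in blobs(im,'green',amin=60): 
    p=plane(c,b[1:3],.067); print('green',[float(v) for v in b],p,s['ee_rot'].T@(np.array([p[0],p[1],.075])-s['position']))
u,v=map(int,proj(c,[.5235,.1355,.05])); print(u,v)
x0,y0=max(u-75,0),max(v-55,0); cv2.imwrite('pics/w8c.png',cv2.resize(im[y0:y0+110,x0:x0+150,::-1],None,fx=5,fy=5,interpolation=cv2.INTER_CUBIC))
E
```

```text
10.2 [0.51858832 0.07743393 0.17215898] [ 1.15015568 -0.20107489  0.62965375]
wrist dot [0.52313031 0.13571147] r mm 7.698158264160156 ang 8.032994488371079 0.0709262555007923 | slices 23 bar ccw of dot mm: median 0.09999999999993868 fit at dot 0.16577528690212057 slope deg -0.35668321238380946 w 5.599999999999966
green [639.0, 212.6, 124.9, 199.0, 110.0, 29.0, 30.0] [0.46006291 0.01901756 0.067     ] [ 0.06521339 -0.05058188  0.09722907]
344 215
```

View pics/w8c.png

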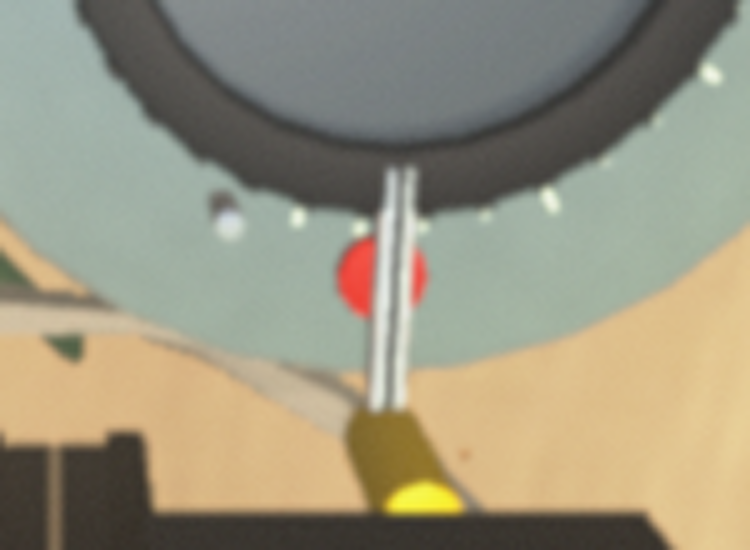

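The crop shows the bar over the red dot, red on both sides. The two wrist views put it at -0.2 and +0.16 mm, so it is centred. On to the lamp.

>>> jog_arm(targets=[0.015,-0.012,0,0,0,0,0.02,-0.015,0,0,0,0,0.02,-0.015,0,0,0,0,0.01,-0.0085,0,0,0,0,0,0,0.03,0,0,0,0,0,0.03,0,0,0,0,0,0.025,0,0,0,0,0,0.01,0,0,0])

```text
time: 11.05
position: [0.4592, 0.0184, 0.0756]
ee_rot: [[-0.993, -0.122, -0.003], [-0.122, 0.993, -0.0], [0.003, 0.0, -1.0]]
contact_force: [-0.5, -0.1, -0.1]
finger_gap: 0.0008
finger_force: 0.0
```

Run:
```python
from h import *
s=bot.get_state(); print(s['time'],s['position'],s['contact_force'],s['ee_rot'].T@(np.array([.4603,.0187,.060])-s['position']))
```

```text
11.05 [0.45920255 0.01844989 0.07563725] [-0.48335862 -0.13662585 -0.14088247] [-0.00116938  0.00011372  0.01563362]
```

>>> jog_arm(targets=[-0.001,0,0.003,0,0,0,0,0,0.003,0,0,0,0,0,0.002,0,0,0,0,0,0.002,0,0,0,0,0,0.002,0,0,0,0,0,0.002,0,0,0,0,0,0.001,0,0,0,0,0,0,0,0,0])

```text
time: 11.85
position: [0.4618, 0.0182, 0.0629]
ee_rot: [[-0.993, -0.121, 0.001], [-0.121, 0.993, 0.0], [-0.001, 0.0, -1.0]]
contact_force: [1.0, 0.2, 3.2]
finger_gap: 0.0007
finger_force: 2.0
```

>>> jog_arm(targets=[0,0,0.001,0,0,0,0,0,0.001,0,0,0,0,0,0.001,0,0,0,0,0,0,0,0,0,0,0,0,0,0,0,0,0,0,0,0,0,0,0,0,0,0,0,0,0,0,0,0,0])

```text
time: 12.65
position: [0.4618, 0.0182, 0.061]
ee_rot: [[-0.993, -0.121, 0.001], [-0.121, 0.993, 0.001], [-0.001, 0.001, -1.0]]
contact_force: [-3.2, -0.6, 18.5]
finger_gap: 0.0006
finger_force: 9.1
```

The force rose to 18.5 N at z = 61 mm, so the button is on its stop. Lift off and check.

>>> jog_arm(targets=[0,0,-0.002,0,0,0,0,0,-0.003,0,0,0,0,0,-0.005,0,0,0,0,0,-0.02,0,0,0,0,0,-0.03,0,0,0,0,0,-0.03,0,0,0,0,0,-0.02,0,0,0,0,0,0,0,0,0])

```text
time: 13.45
position: [0.462, 0.0181, 0.1715]
ee_rot: [[-0.993, -0.121, 0.004], [-0.121, 0.993, 0.001], [-0.004, 0.0, -1.0]]
contact_force: [-0.1, -0.3, -0.5]
finger_gap: 0.0005
finger_force: 0.0
```

>>> jog_arm(targets=[-0.015,0.012,0,0,0,0,-0.02,0.015,0,0,0,0,-0.02,0.015,0,0,0,0,-0.01,0.0085,0,0,0,0,0,0,0,0,0,0,0,0,0,0,0,0,0,0,0,0,0,0,0,0,0,0,0,0])

```text
time: 14.25
position: [0.5189, 0.0752, 0.1695]
ee_rot: [[-0.993, -0.12, -0.001], [-0.12, 0.993, -0.0], [0.001, -0.0, -1.0]]
contact_force: [0.3, -0.6, 0.6]
finger_gap: 0.0002
finger_force: 0.0
```

```bash
python3 fine.py w9
python3 - <<'E'
from h import *
im=optics.camera('wrist'); s=bot.get_state(); c=cam('wrist',s)
for b in blobs(im,'green',amin=60): print('green',plane(c,b[1:3],.067))
E
```

```text
14.25 [0.51887731 0.07515602 0.16948951] [ 0.26506344 -0.55438057  0.61229741]
wrist dot [0.52318408 0.13568861] r mm 7.696542263031006 ang 8.008657727969982 0.07097631204615136 | slices 23 bar ccw of dot mm: median 0.14999999999993838 fit at dot 0.18613039276218246 slope deg -0.1528642338787761 w 5.6999999999999655
green [0.46016584 0.01937309 0.067     ]
```

The dot, lamp and bar are all unchanged, so I'm handing in.

```bash
python3 -c "
from workcell import finish_job; print(finish_job())"
```

```text
the job is handed in; nothing more can be done
None
```

The job is handed in: the lever bar rests across the red dot to within about 0.2 mm by the wrist camera, then the lamp button was pressed to its stop (18.5 N) and released, and the drum and red dot had not moved afterwards; I did not re-measure the blue dot or the bystanders after the moves.

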